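# Free the hub plug of the larger cable reel

## Task

The larger of the two empty cable reels is about to come off its stand. Its tapered hub plug is jammed in the bore: twist it where it sits to break it free, pull it straight out, and stand it upright on its foot in the shallow steel tray. Leave the plug of the smaller reel in its seat.

Things in the scene. Friction and masses are not known exactly. Their poses are not given: they have to be found in the camera images.
- large_reel_plug: Hub plug of the larger reel, about 0.2 kg. Origin: centre of its foot; z up. Heights above the foot: 0-30 mm shank 26 mm thick, with a 40 x 6 x 7 mm cross bar at the bottom; 30-73 mm aluminium taper, diameter 45 to 54 mm; 73-118 mm black wing, 50 mm long (x), 14 mm thick (y). Grip the wing across its thickness, 103 mm up. It stands by itself on its foot. Starts seated, foot 30 mm above the bench.
- large_reel: Larger white empty reel lying flat on a stand (both fixed), on either side of the tray. Flanges 200 mm wide, upper face 100 mm above the bench. Origin on the bench under its axis, z up; the plug's x starts along its x. A straight pull does not move the plug: twist it about z, either way, against 0.2 N m; from 35 degrees it pulls straight up (45 is a good aim, stop at 65). Raised 75 mm it is clear.
- small_reel_plug: Identical plug in the smaller reel (white, flanges 140 mm wide, otherwise like the larger reel and also fixed), to be left in its seat. Origin and axes as for the other plug. The plugs are told apart only by the reels they sit in.
- tray: Shallow open steel tray, fixed, between the reels: 180 (x) x 140 (y) x 30 mm high, walls and floor 4 mm. Origin at the centre of its underside, z up. A loose dark steel collar, 36 mm wide and 16 mm high, lies in its +x +y corner, 60 mm along x and 40 mm along y from the centre; the rest of the floor is clear.
Mind the look-alikes: they are no part of the job. Several things have the shape of the tray; the one meant has the colours described above.

How it is judged:
By the outcome, as a careful person would: the job done as asked, in the order asked, and still so for the second after the job is handed in, with the robot touching nothing.
It also fails if it takes over 45 s, if anything falls off the work surface, if the arm or the gripper's body presses on something with over 40 N, if the wrist force passes 120 N, or if a joint passes its speed limit or range.

## Robot

A 6-joint arm with a two-finger parallel gripper is mounted at the origin on the work surface. World frame = base frame: x ahead of the robot, y to its left, z up, the work surface at z = 0. Lengths are in m, angles in rad, forces in N, time in s.
With the tool pointing down it reaches from about 0.275 to 0.875 m from the base axis. Payload 12.5 kg.
Tool frame: the origin (TCP) lies at the very end of the fingers, on their centre line; the grasp point (between the pads) lies 19 mm behind it; y points along the fingers, z is the direction in which the jaws open and shut, and the axes are right-handed (so a half turn about y gives the same grasp; the last joint's range is limited). The gripper opens to 85 mm and grips with 20 to 120 N. Pads are 22 mm wide; open, the fingers measure 114 mm over their backs; the gripper's body (76 mm by 85 mm) begins 54 mm behind the grasp point. The pads swing forward as they close: fully open they stand 13 mm farther back than shut.
Start: joints at [-1.371, 0.351, 1.652, -0, 1.139, -0.085], TCP at [0.155, -0.528, 0.231] pointing down, gripper open.
Joint ranges: [-2.75, 2.75], [-0.79, 2.1], [0.01, 2.65], [-1.57, 4.71], [0.07, 3.14], [-2.87, 2.87]. Speed limits (rad/s): [2.22, 2.22, 2.79, 3.14, 3.14, 3.14].

## Interface

Orientations are given as a rotation vector (axis times angle).
In Python, from rig import env, viewer, finder gives the robot as it stands. The module is installed in compiled form; this text tells all that it offers.
- The arm moves only by the tool move_arm, never from a script. Its arguments are lists of equal length, an entry for each row: "twist": the turn, a rotation vector about the world's x, y, z in rad, a list of three; "offset": the shift along the world's x, y, z in m, a list of three; "jaw": the opening, from 0 (shut) to 1 (fully open). A call has 1 to 10 rows; each row shifts and turns the commanded pose from where the row before left it; what a row does not reach is not made up. A row lasts 1/12 s, in which the tool goes at most 41.7 mm and 7.16 degrees, less where a joint would pass 70% of its speed; a pose out of reach is approached as far as the arm can. A call is refused whole if a number of a shift passes 0.0417 or a number of a turn 0.125, either way. A call with a gripper value outside its range is refused whole. The fingers move at their own pace and stop on an object; "force" is the grip in N (left out, the last holds). Time passes only in rows, so rows that do not move let the fingers close. It gives the time, the measured TCP pose, the force and the opening at its end, in the units of the state.
- env.get_state(): the state, without advancing time (a new reading comes with each control period).
- viewer.capture(name): name is "scene" or "top" or "wrist"; returns (picture, depth): 400x640x3 uint8, blue, green, red; 400x640 float32, m along the optical axis (not along the pixel's ray), 0 where there is no reading.
- viewer.get_calibration(name): a dict with "fx", "fy", "cx", "cy" (pixels), "k1" (the pictures are not rectified: a ray, as slopes to the right and down, at radius r is drawn at 1 + k1 r^2 times it, then the intrinsics apply), "rvec" (rotation vector, rad) and "tvec" (3), from world to camera coordinates, as OpenCV has them. Camera axes: x right, y down, z forward; pixel columns grow to the right and rows downward; lengths in m; the calibration is good to about 2 mm. A picture is of the moment at which its call begins: read the wrist's pose just before it. get_calibration takes no time and is no camera call; for the wrist camera it gives the pose at the moment of the call.
- env.job_done(): hands the job in, once; it reports no verdict.
Trained networks look in the newest picture that a camera, given by its name, has taken for a name from the list of things; names that differ only in an ending like _2 or _b are one class to them, and where a whole thing is asked for, a point or a joint stands for the part that bears it (a point fixed in the world has none). Each returns a list of dicts, best first, with "conf" (0 to 1); they miss things now and then, are a little off and sometimes report something else, mostly with a low value. They report only what shows in the picture. A call takes as long as a camera call. They do not tell look-alikes from the thing itself.
- finder.search_frame(camera, label): "at" ([x, y, z] in m, in the coordinates of the camera as it stood for that picture, good to about 4 mm: the middle of the surface that is visible of it).
The state is a dict: "clock": time; "q": joint angles; "qd": joint speeds; "joint_efforts": joint torques, N m; "ee_pos": TCP position; "tool_rot": TCP orientation; "contact_force": force on the tool from outside, world axes, zero at the start; "torque": the same for the moment, N m; "opening": opening from 0.0 (shut) to 1.0 (fully open).
Only numpy, scipy, OpenCV 4.12 (cv2) and the standard library are available. Lean on these libraries where they do the work, as an engineer would, in place of code of your own. Each camera call takes 0.05 s, during which the arm holds its last target. There are 200 camera calls.

## Working session

There is one attempt and no reset: what is moved stays moved. The work goes in short steps, Python scripts to look and compute and a tool call to move; the robot and the scene stay as the last step left them, time stands still between calls to the robot, and variables do not carry over. Pictures are saved under pics/ and viewed, about 8 in all and at most 12, crops included, and the job is handed in when it is done.

Besides the shell and the picture viewer there is one more tool, called after "Emit:" by a JSON object that holds its "api" and its "payload", one argument or row to a line. move_arm: Moves the arm, as the interface text tells. Its arguments: {"type":"object","properties":{"twist":{"type":"array","items":{"type":"array","items":{"type":"number"}}},"offset":{"type":"array","items":{"type":"array","items":{"type":"number"}}},"jaw":{"type":"array","items":{"type":"number"}},"force":{"type":"number"}},"required":["twist","offset","jaw"]}

```bash
mkdir -p pics
cat > h.py <<'E'
import numpy as np, cv2
from rig import env, viewer, finder
def cam2w(c,p):
    R=cv2.Rodrigues(np.array(c["rvec"],float))[0]; return (np.atleast_2d(p)-np.array(c["tvec"]).ravel())@R
def cloud(c,d):
    v,u=np.mgrid[0:400,0:640]; K=np.array([[c["fx"],0,c["cx"]],[0,c["fy"],c["cy"]],[0,0,1.]])
    n=cv2.undistortPoints(np.stack([u,v],-1).reshape(-1,1,2).astype(np.float64),K,np.array([c["k1"],0,0,0.])).reshape(400,640,2)
    P=np.dstack([n*d[...,None],d]); W=cam2w(c,P.reshape(-1,3)).reshape(400,640,3); W[d<=0]=np.nan; return W
def shot(name,f=None):
    c=viewer.get_calibration(name); im,d=viewer.capture(name)
    if f: cv2.imwrite("pics/"+f,im)
    return c,im,cloud(c,d)
E
python3 - <<'E'
from h import *
for n in ["top","scene"]:
    c,im,W=shot(n,n+"1.png"); np.save(n+".npy",W)
    for l in ["large_reel_plug","large_reel","small_reel","small_reel_plug","tray"]:
        for r in finder.search_frame(n,l): print(n,l,round(r["conf"],2),cam2w(c,r["at"]).round(3)[0])
s=env.get_state(); print(s["clock"],s["ee_pos"],s["tool_rot"])
E
```

```text
top large_reel_plug 0.79 [ 0.48  -0.298  0.114]
top large_reel 0.93 [ 0.477 -0.289  0.096]
top large_reel 0.2 [ 0.477 -0.298  0.11 ]Traceback (most recent call last):
  File "<stdin>", line 5, in <module>
ValueError: it knows: large_reel, large_reel_plug, small_reel_plug, tray
```

View pics/top1.png

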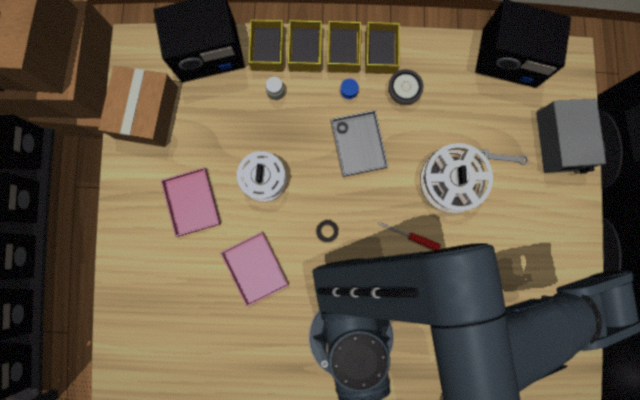

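The top view shows the large reel at pixel (457,177), the small reel at (262,176), and the grey steel tray at (358,143) with its collar at (342,127). The pink trays are look-alikes.

Run:
```python
from h import *
c,im,W=shot("top","top2.png")
for l in ["large_reel_plug","small_reel_plug","tray"]:
    for r in finder.search_frame("top",l): print(l,round(r["conf"],2),cam2w(c,r["at"]).round(3)[0])
def box(x0,x1,y0,y1):
    m=np.zeros((400,640),bool); m[y0:y1,x0:x1]=1; return m
# wings: dark and above 0.12
for n,b in [("large",box(430,485,145,210)),("small",box(238,288,150,205))]:
    m=b&(im.max(2)<90)&(W[...,2]>.11); P=W[m]; P=P[np.isfinite(P).all(1)]
    r=cv2.minAreaRect(P[:,:2].astype(np.float32)); print(n,len(P),P.mean(0).round(4),np.median(P[:,2]),r)
    e=np.linalg.eigh(np.cov(P[:,:2].T)); print(e[0]**.5,np.degrees(np.arctan2(*e[1][::-1,1])))
b=box(325,392,105,182)
P=W[b&(W[...,2]>.018)&(W[...,2]<.05)]
print("tray rim",len(P),cv2.minAreaRect(P[:,:2].astype(np.float32)))
q=W[box(336,349,120,134)]; print("collar",np.nanmean(q,(0,1)))
cv2.imwrite("pics/top2c.png",cv2.resize(im[90:225,225:535],None,fx=2.5,fy=2.5,interpolation=cv2.INTER_CUBIC))
s=env.get_state(); print(s["clock"],s["ee_pos"],s["tool_rot"],s["opening"])
from scipy.spatial.transform import Rotation as R
print(R.from_rotvec(s["tool_rot"]).as_matrix().round(3))
```

```text
large_reel_plug 0.55 [ 0.476 -0.297  0.117]
small_reel_plug 0.56 [0.47  0.261 0.105]
tray 0.76 [0.399 0.504 0.007]
tray 0.74 [ 0.588 -0.016  0.005]
tray 0.63 [0.196 0.294 0.004]
large 138 [ 0.4771 -0.2992  0.1386] 0.14255994083410783 ((0.47813525795936584, -0.3012949526309967), (0.049415528774261475, 0.014900678768754005), 3.446890115737915)
[0.00410255 0.0147189 ] -176.25697023036494
small 108 [0.4694 0.2705 0.1413] 0.1446245256274994 ((0.47113221883773804, 0.2715294361114502), (0.013864785432815552, 0.046500857919454575), 85.45069885253906)
[0.00422415 0.01413761] 176.3205791559714
tray rim 393 ((0.5883920192718506, -0.015327759087085724), (0.18153125047683716, 0.1385384202003479), 13.171503067016602)
collar 0.22911581207507653
0.35 [ 0.15454386 -0.52776434  0.23117198] [-0.29663434  2.06895751 -2.06843503] 0.9994661275511822
[[-0.96  -0.     0.281]
 [-0.281  0.    -0.96 ]
 [ 0.    -1.    -0.   ]]
```

View pics/top2c.png

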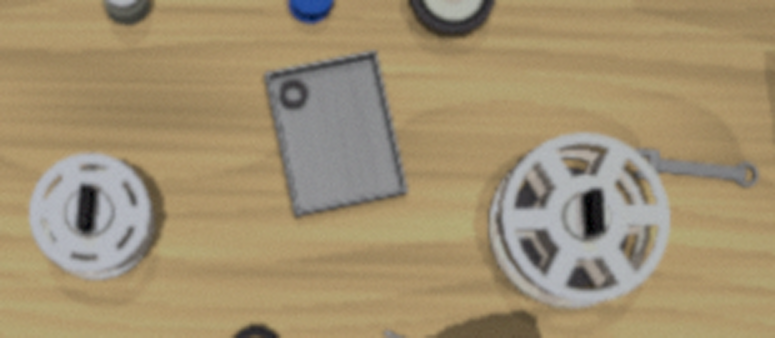

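Emit:
{"api": "move_arm", "payload": {
  "twist": [
    [0,0,-0.022],
    [0,0,-0.022],
    [0,0,-0.022],
    [0,0,-0.022],
    [0,0,-0.022],
    [0,0,-0.022],
    [0,0,-0.022],
    [0,0,-0.022],
    [0,0,-0.022],
    [0,0,-0.022]
  ],
  "offset": [
    [0.0323,0.0228,0],
    [0.0323,0.0228,0],
    [0.0323,0.0228,0],
    [0.0323,0.0228,0],
    [0.0323,0.0228,0],
    [0.0323,0.0228,0],
    [0.0323,0.0228,0],
    [0.0323,0.0228,0],
    [0.0323,0.0228,0],
    [0.0323,0.0228,0]
  ],
  "jaw": [1,1,1,1,1,1,1,1,1,1],
  "force": 60
}}

```text
clock: 1.18
ee_pos: [0.479, -0.2983, 0.2314]
tool_rot: [-0.07, 2.189, -2.189]
contact_force: [0.4, -0.5, 0.2]
opening: 1.003
```

```bash
cat > look.py <<'E'
from h import *
import sys
from scipy.spatial.transform import Rotation as R
def st():
    s=env.get_state(); m=R.from_rotvec(s["tool_rot"]).as_matrix()
    print("t",round(s["clock"],2),"tcp",np.round(s["ee_pos"],4),"zang",np.degrees(np.arctan2(m[1,2],m[0,2])).round(1),"y",m[:,1].round(3),"F",np.round(s["contact_force"],1),"M",np.round(s["torque"],2),"open",round(s["opening"],3),"q",np.round(s["q"],2))
if __name__=="__main__":
    st(); c,im,W=shot("wrist",sys.argv[1]); x,y=map(float,sys.argv[2:4]); zl,zh=map(float,sys.argv[4:6])
    m=(im.max(2)<90)&(W[...,2]>zl)&(W[...,2]<zh)&(np.hypot(W[...,0]-x,W[...,1]-y)<.045); P=W[m]
    if len(P)>5: print(len(P),P.mean(0).round(4),cv2.minAreaRect(P[:,:2].astype(np.float32)))
E
python3 look.py w1.png 0.4775 -0.3 0.138 0.165
```

```text
t 1.18 tcp [ 0.479  -0.2983  0.2314] zang -86.3 y [ 0. -0. -1.] F [ 0.4 -0.5  0.2] M [-0.1   0.    0.04] open 1.003 q [-0.64  0.38  1.61 -0.    1.15  0.87]
549 [ 0.4858 -0.2962  0.1464] ((0.4836748540401459, -0.2967865467071533), (0.04002895951271057, 0.01007747184485197), 3.439703941345215)
```

View pics/w1.png

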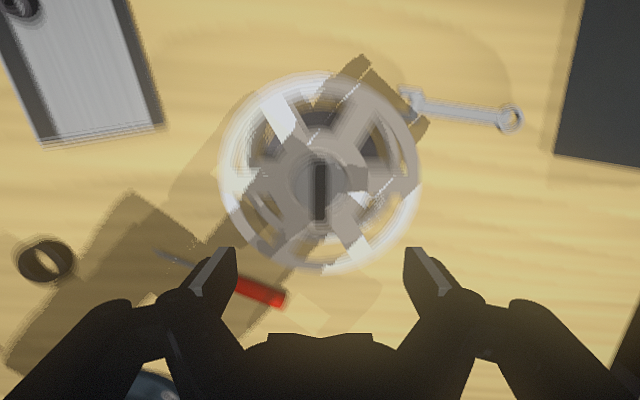

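The wrist view, blurred because the arm was still settling, shows the wing at (320,190), centred between the fingers at columns 220 and 420. I'll measure again now that the arm is at rest.

```bash
python3 look.py w2.png 0.4775 -0.3 0.135 0.165
python3 - <<'E'
from h import *
c,im,W=shot("wrist")
# reel disk: white points at z~0.1
m=(W[...,2]>.09)&(W[...,2]<.108)&(np.hypot(W[...,0]-.478,W[...,1]+.298)<.13)
P=W[m]; print("reel",cv2.minEnclosingCircle(P[:,:2].astype(np.float32)),P[:,:2].min(0),P[:,:2].max(0),np.median(P[:,2]))
E
```

```text
t 1.23 tcp [ 0.4833 -0.2948  0.2314] zang -86.3 y [ 0.002  0.001 -1.   ] F [1.1 5.6 0.1] M [ 0.17 -0.01  0.02] open 0.999 q [-0.63  0.38  1.61  0.    1.15  0.87]
895 [ 0.4813 -0.299   0.1463] ((0.4792613387107849, -0.2990316152572632), (0.04912567883729935, 0.013398302718997002), 4.308360576629639)
reel ((0.47872820496559143, -0.2986820936203003), 0.10033556073904037) [ 0.37881241 -0.39752646] [ 0.57862738 -0.19960137] 0.09865482639495463
```

Emit:
{"api": "move_arm", "payload": {
  "twist": [
    [0,0,0],
    [0,0,0],
    [0,0,0],
    [0,0,0]
  ],
  "offset": [
    [0,0,-0.02],
    [0,0,-0.02],
    [0,0,-0.02],
    [0,0,0]
  ],
  "jaw": [1,1,1,1]
}}

```text
clock: 1.67
ee_pos: [0.4752, -0.2995, 0.1679]
tool_rot: [-0.075, 2.195, -2.187]
contact_force: [0.1, -0.1, -0.8]
opening: 0.998
```

```bash
python3 look.py w3.png 0.4775 -0.3 0.135 0.165;python3 look.py w4.png 0.4775 -0.3 0.135 0.165
```

```text
t 1.67 tcp [ 0.4752 -0.2995  0.1679] zang -86.3 y [-0.005  0.003 -1.   ] F [ 0.1 -0.1 -0.8] M [-0.01 -0.04 -0.03] open 0.998 q [-0.65  0.45  1.68 -0.    1.02  0.86]
1709 [ 0.4819 -0.2987  0.1462] ((0.4793606698513031, -0.29894548654556274), (0.049365244805812836, 0.013868097215890884), 3.704185724258423)
t 1.72 tcp [ 0.4761 -0.2999  0.17  ] zang -86.3 y [-0.003  0.002 -1.   ] F [ 0.3 -0.2  0.6] M [ 0.01 -0.03  0.04] open 1.001 q [-0.64  0.45  1.68 -0.    1.02  0.86]
1632 [ 0.4817 -0.2988  0.1462] ((0.47935259342193604, -0.2989983856678009), (0.04924428462982178, 0.013741089031100273), 3.8897147178649902)
```

Emit:
{"api": "move_arm", "payload": {
  "twist": [
    [0,0,0],
    [0,0,0],
    [0,0,0],
    [0,0,0],
    [0,0,0],
    [0,0,0]
  ],
  "offset": [
    [0.001,0.001,-0.015],
    [0,0,-0.015],
    [0,0,-0.015],
    [0,0,-0.012],
    [0,0,0],
    [0,0,0]
  ],
  "jaw": [1,1,1,1,1,1]
}}

```text
clock: 2.27
ee_pos: [0.4786, -0.2992, 0.1149]
tool_rot: [-0.07, 2.188, -2.189]
contact_force: [-0.3, -0.4, 0.8]
opening: 0.999
```

Emit:
{"api": "move_arm", "payload": {
  "twist": [
    [0,0,0],
    [0,0,0],
    [0,0,0],
    [0,0,0],
    [0,0,0],
    [0,0,0],
    [0,0,0],
    [0,0,0],
    [0,0,0],
    [0,0,0]
  ],
  "offset": [
    [0,0,0],
    [0,0,0],
    [0,0,0],
    [0,0,0],
    [0,0,0],
    [0,0,0],
    [0,0,0],
    [0,0,0],
    [0,0,0],
    [0,0,0]
  ],
  "jaw": [0,0,0,0,0,0,0,0,0,0],
  "force": 70
}}

```text
clock: 3.1
ee_pos: [0.4787, -0.2993, 0.1146]
tool_rot: [-0.07, 2.187, -2.189]
contact_force: [-0.3, -3.8, 2.1]
opening: 0.153
```

```bash
python3 -c "
from look import *
st()"
```

```text
t 3.1 tcp [ 0.4787 -0.2993  0.1146] zang -86.3 y [ 0.001 -0.001 -1.   ] F [-0.3 -3.8  2.1] M [-1.04  0.11  0.01] open 0.153 q [-0.64  0.52  1.71 -0.    0.91  0.87]
```

Emit:
{"api": "move_arm", "payload": {
  "twist": [
    [0,0,0.05],
    [0,0,0.1],
    [0,0,0.1],
    [0,0,0.1],
    [0,0,0.1],
    [0,0,0.1],
    [0,0,0.1],
    [0,0,0.1],
    [0,0,0.05],
    [0,0,0]
  ],
  "offset": [
    [0,0,0],
    [0,0,0],
    [0,0,0],
    [0,0,0],
    [0,0,0],
    [0,0,0],
    [0,0,0],
    [0,0,0],
    [0,0,0],
    [0,0,0]
  ],
  "jaw": [0,0,0,0,0,0,0,0,0,0]
}}

```text
clock: 3.93
ee_pos: [0.4789, -0.3001, 0.1146]
tool_rot: [-0.79, 1.702, -1.708]
contact_force: [0.6, -7.3, -0.4]
opening: 0.156
```

```bash
python3 look.py w5.png 0.479 -0.299 0.135 0.165; python3 look.py w6.png 0.479 -0.299 0.135 0.165
```

```text
t 3.93 tcp [ 0.4789 -0.3001  0.1146] zang -40.3 y [ 0.001 -0.003 -1.   ] F [ 0.6 -7.3 -0.4] M [-1.87 -0.15 -0.08] open 0.156 q [-0.64  0.52  1.71 -0.    0.9   0.06]
6779 [ 0.4818 -0.2925  0.151 ] ((0.4786662757396698, -0.2962680757045746), (0.04998978599905968, 0.08002369850873947), 49.11214828491211)
t 3.98 tcp [ 0.479  -0.3     0.1146] zang -40.4 y [ 0.001 -0.002 -1.   ] F [-0.  -8.2  0.5] M [-1.85 -0.13 -0.08] open 0.15 q [-0.64  0.52  1.71 -0.    0.9   0.06]
6766 [ 0.4819 -0.2925  0.1509] ((0.4787760376930237, -0.29631420969963074), (0.0498603954911232, 0.08012732118368149), 50.08915710449219)
```

View pics/w6.png

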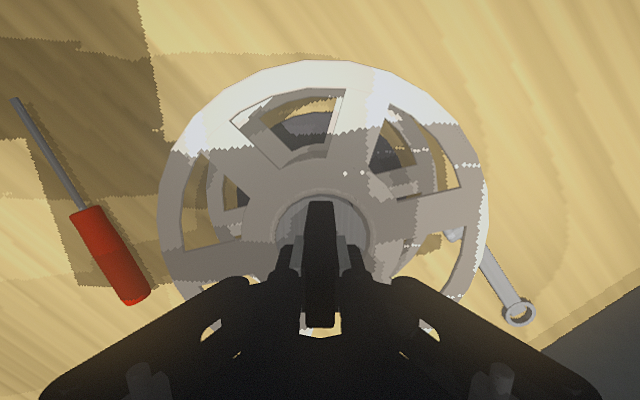

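The wing, at column 320, turned with the jaws and stayed square in them (about 46°). Next I pull straight up.

Emit:
{"api": "move_arm", "payload": {
  "twist": [
    [0,0,0],
    [0,0,0],
    [0,0,0],
    [0,0,0],
    [0,0,0]
  ],
  "offset": [
    [0,-0.001,0.003],
    [0,0,0.006],
    [0,0,0.008],
    [0,0,0.008],
    [0,0,0]
  ],
  "jaw": [0,0,0,0,0]
}}

```text
clock: 4.45
ee_pos: [0.479, -0.2998, 0.1408]
tool_rot: [-0.787, 1.706, -1.708]
contact_force: [0.3, 0.5, -1.8]
opening: 0.152
```

Emit:
{"api": "move_arm", "payload": {
  "twist": [
    [0,0,0],
    [0,0,0],
    [0,0,0],
    [0,0,0],
    [0,0,0],
    [0,0,0],
    [0,0,0]
  ],
  "offset": [
    [0,0,0.015],
    [0,0,0.015],
    [0,0,0.015],
    [0,0,0.015],
    [0,0,0.02],
    [0,0,0.015],
    [0,0,0]
  ],
  "jaw": [0,0,0,0,0,0,0]
}}

```text
clock: 5.03
ee_pos: [0.4794, -0.3002, 0.2371]
tool_rot: [-0.786, 1.703, -1.71]
contact_force: [1.2, -0.1, -1.7]
opening: 0.153
```

```bash
python3 -c "
from look import *
st(); shot('wrist','w7.png'); shot('scene','s1.png')"
```

```text
t 5.03 tcp [ 0.4794 -0.3002  0.2371] zang -40.4 y [ 0.004 -0.002 -1.   ] F [ 1.2 -0.1 -1.7] M [ 0.03  0.04 -0.03] open 0.153 q [-0.64  0.37  1.61  0.    1.16  0.06]
```

View pics/s1.png

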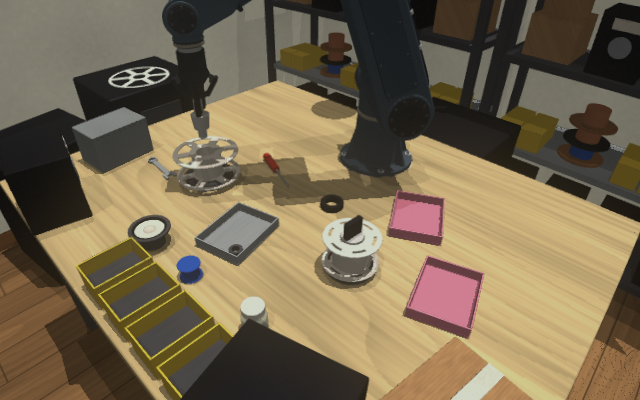

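The scene view shows the plug lifted clear of the large reel at (200,120). The small plug is still in its seat at (353,228), and the tray is at (237,232).

Emit:
{"api": "move_arm", "payload": {
  "twist": [
    [0,0,0],
    [0,0,0],
    [0,0,0],
    [0,0,0],
    [0,0,0],
    [0,0,0],
    [0,0,0],
    [0,0,0],
    [0,0,0],
    [0,0,0]
  ],
  "offset": [
    [0.0052,0.0147,0],
    [0.0104,0.0294,0],
    [0.0104,0.0294,0],
    [0.0104,0.0294,0],
    [0.0104,0.0294,0],
    [0.0104,0.0294,0],
    [0.0104,0.0294,0],
    [0.0104,0.0294,0],
    [0.0104,0.0294,0],
    [0.0052,0.0147,0]
  ],
  "jaw": [0,0,0,0,0,0,0,0,0,0]
}}

```text
clock: 5.97
ee_pos: [0.5721, -0.0321, 0.2325]
tool_rot: [-0.791, 1.709, -1.705]
contact_force: [1.1, 0.2, -1.9]
opening: 0.154
```

Emit:
{"api": "move_arm", "payload": {
  "twist": [
    [0,0,0],
    [0,0,0],
    [0,0,0],
    [0,0,0],
    [0,0,0]
  ],
  "offset": [
    [0,0,-0.02],
    [0,0,-0.03],
    [0,0,-0.03],
    [0,0,-0.02],
    [0,0,0]
  ],
  "jaw": [0,0,0,0,0]
}}

```text
clock: 6.38
ee_pos: [0.5689, -0.0347, 0.1288]
tool_rot: [-0.797, 1.715, -1.705]
contact_force: [-0.1, -0.0, -2.0]
opening: 0.153
```

```bash
python3 -c "
from look import *
st(); shot('wrist','w8.png'); c,im,W=shot('scene')
cv2.imwrite('pics/s2.png',cv2.resize(im[90:280,130:330],None,fx=3,fy=3,interpolation=cv2.INTER_CUBIC))
st()"
```

```text
t 6.38 tcp [ 0.5689 -0.0347  0.1288] zang -40.4 y [-0.009  0.001 -1.   ] F [-0.1 -0.  -2. ] M [-0.07  0.02 -0.  ] open 0.153 q [-0.14  0.51  1.68  0.    0.95  0.56]
t 6.48 tcp [ 0.5716 -0.0351  0.1335] zang -40.5 y [-0.002  0.    -1.   ] F [ 0.3  0.  -1.3] M [-0.04 -0.03 -0.05] open 0.153 q [-0.14  0.51  1.68  0.    0.96  0.56]
```

View pics/s2.png

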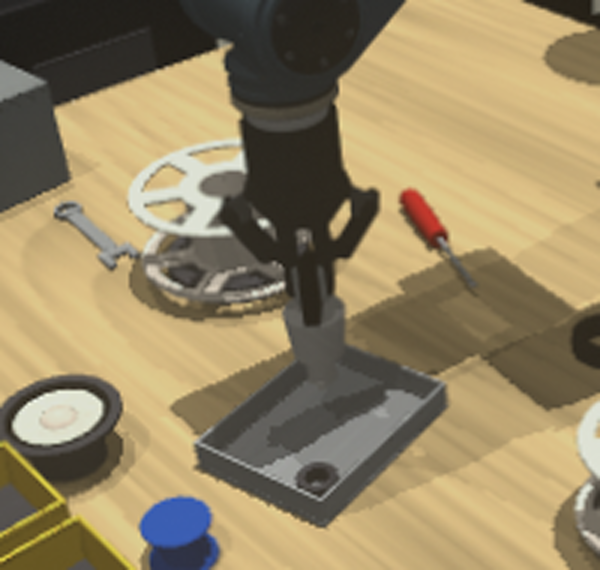

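The crop shows the plug upright above the tray at (315,340), well away from the collar at (318,478). I'll lower it now, slowing near the floor.

Emit:
{"api": "move_arm", "payload": {
  "twist": [
    [0,0,0],
    [0,0,0],
    [0,0,0],
    [0,0,0],
    [0,0,0],
    [0,0,0]
  ],
  "offset": [
    [0,0,-0.015],
    [0,0,-0.015],
    [0,0,-0.01],
    [0,0,-0.002],
    [0,0,0],
    [0,0,0]
  ],
  "jaw": [0,0,0,0,0,0]
}}

```text
clock: 6.98
ee_pos: [0.5727, -0.0353, 0.0933]
tool_rot: [-0.787, 1.706, -1.708]
contact_force: [0.1, -0.0, -1.3]
opening: 0.154
```

Emit:
{"api": "move_arm", "payload": {
  "twist": [
    [0,0,0],
    [0,0,0],
    [0,0,0]
  ],
  "offset": [
    [0,0,-0.002],
    [0,0,-0.001],
    [0,0,0]
  ],
  "jaw": [0,0,0]
}}

```text
clock: 7.23
ee_pos: [0.5723, -0.0352, 0.0895]
tool_rot: [-0.788, 1.707, -1.707]
contact_force: [-0.1, -0.0, -1.9]
opening: 0.153
```

Emit:
{"api": "move_arm", "payload": {
  "twist": [
    [0,0,0],
    [0,0,0],
    [0,0,0]
  ],
  "offset": [
    [0,0,-0.001],
    [0,0,0],
    [0,0,0]
  ],
  "jaw": [0,0,0]
}}

```text
clock: 7.48
ee_pos: [0.5724, -0.0353, 0.0885]
tool_rot: [-0.787, 1.707, -1.708]
contact_force: [0.4, 0.5, 0.4]
opening: 0.154
```

Emit:
{"api": "move_arm", "payload": {
  "twist": [
    [0,0,0],
    [0,0,0],
    [0,0,0]
  ],
  "offset": [
    [0,0,-0.001],
    [0,0,0],
    [0,0,0]
  ],
  "jaw": [0,0,0]
}}

```text
clock: 7.73
ee_pos: [0.5726, -0.0353, 0.0885]
tool_rot: [-0.787, 1.706, -1.708]
contact_force: [-2.8, -0.2, 11.2]
opening: 0.16
```

It has touched down: z stopped at 88.5 mm with 11 N. I'll ease off 1 mm and release.

Emit:
{"api": "move_arm", "payload": {
  "twist": [
    [0,0,0],
    [0,0,0],
    [0,0,0],
    [0,0,0],
    [0,0,0],
    [0,0,0],
    [0,0,0],
    [0,0,0],
    [0,0,0],
    [0,0,0]
  ],
  "offset": [
    [0,0,0.001],
    [0,0,0],
    [0,0,0],
    [0,0,0],
    [0,0,0],
    [0,0,0],
    [0,0,0],
    [0,0,0],
    [0,0,0],
    [0,0,0]
  ],
  "jaw": [0,0,0.2,0.3,0.5,0.7,0.9,1,1,1],
  "force": 20
}}

```text
clock: 8.57
ee_pos: [0.5722, -0.0352, 0.0883]
tool_rot: [-0.788, 1.707, -1.707]
contact_force: [0.6, -0.1, 1.3]
opening: 0.998
```

Emit:
{"api": "move_arm", "payload": {
  "twist": [
    [0,0,0],
    [0,0,0],
    [0,0,0],
    [0,0,0],
    [0,0,0],
    [0,0,0],
    [0,0,0],
    [0,0,0],
    [0,0,0],
    [0,0,0]
  ],
  "offset": [
    [0,0,0],
    [0,0,0.005],
    [0,0,0.01],
    [0,0,0.02],
    [0,0,0.025],
    [0,0,0.025],
    [0,0,0.025],
    [0,0,0.025],
    [0,0,0.015],
    [0,0,0]
  ],
  "jaw": [1,1,1,1,1,1,1,1,1,1]
}}

```text
clock: 9.4
ee_pos: [0.5735, -0.0354, 0.2429]
tool_rot: [-0.782, 1.702, -1.709]
contact_force: [0.3, -0.2, -0.5]
opening: 0.999
```

```bash
python3 look.py w9.png 0.572 -0.035 0.1 0.15; python3 -c "
from look import *
st(); c,im,W=shot('scene')
cv2.imwrite('pics/s3.png',cv2.resize(im[90:300,130:400],None,fx=2.8,fy=2.8,interpolation=cv2.INTER_CUBIC))"
```

```text
t 9.4 tcp [ 0.5735 -0.0354  0.2429] zang -40.4 y [ 0.007 -0.001 -1.   ] F [ 0.3 -0.2 -0.5] M [-0.09  0.   -0.03] open 0.999 q [-0.14  0.38  1.58 -0.    1.18  0.56]
724 [ 0.5737 -0.0307  0.12  ] ((0.5725979804992676, -0.03198534995317459), (0.04894207790493965, 0.012918108142912388), 49.3269157409668)
t 9.45 tcp [ 0.5728 -0.0353  0.2407] zang -40.4 y [ 0.004 -0.001 -1.   ] F [ 0.4 -1.  -0.8] M [ 0.05 -0.05  0.01] open 0.998 q [-0.14  0.38  1.58  0.    1.17  0.56]
```

View pics/s3.png

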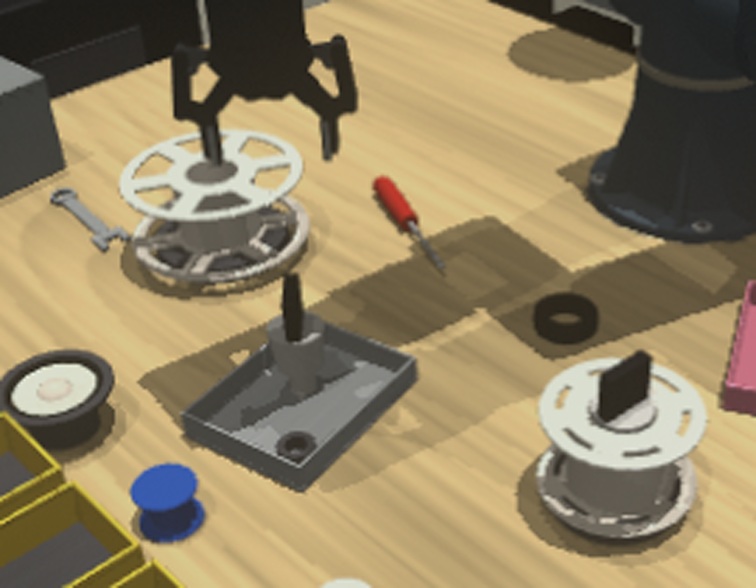

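The plug stands upright in the tray at (297,345). The gripper is open and clear above it, and the small plug at (625,390) is still seated.

```bash
python3 -c "
from h import *
print(env.job_done(), env.get_state()['clock'])"
```

```text
the job is handed in; nothing more can be done
the job is handed in; nothing more can be done
```

I twisted the larger reel's plug about 46° in its seat, pulled it straight up and stood it on its foot in the steel tray, away from the collar. I then opened the gripper, raised it about 150 mm clear and handed the job in at about 9.5 s.

**Last checks:**
- **Plug upright:** the wing top measured about 0.120 m high; 0.122 m is expected for an upright plug on the tray floor. It stands near (0.573, -0.032), still at the turned angle.
- **Other things:** the last picture shows the smaller reel's plug in its seat and the collar in its corner.
- **Forces:** the highest reading I printed was about 11 N, at touchdown.
- **Disagreement:** the first wrist measurement was about 4 mm off because the arm was still settling. I repeated it at rest, and it then agreed with the reel's centre to within 1 mm.

No check failed. The hand-in reported no verdict.

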